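# Brace the load tester and hold its dial at full load

## Robot

A 7-joint arm with a two-finger parallel gripper is mounted at the origin on a cart in front of the work surface, level with it; the furniture and walls round the work are solid. World frame = base frame: x ahead of the robot, y to its left, z up, the work surface at z = 0. Lengths are in m, angles in rad, forces in N, time in s.
With the tool pointing down it reaches from about 0.4 to 0.9 m from the base axis. Payload 5.6 kg.
Tool frame: the origin (TCP) lies midway between the tips of the shut fingers; the grasp point (between the pads) lies 19 mm behind it; y points along the fingers, z is the direction in which the jaws open and shut, and the axes are right-handed (so a half turn about y gives the same grasp; the last joint's range is limited). The gripper opens to 92 mm and grips with 3 to 60 N. Pads are 20 mm wide; open, the fingers measure 128 mm over their backs; the gripper's body (75 mm by 189 mm) begins 69 mm behind the grasp point.
Start: joints at [-1.324, 0.468, -0.012, 1.603, 0.006, 1.071, -0.056], TCP at [0.186, 0.623, 0.215] pointing down, gripper open.
Joint ranges: [-2.53, 2.53], [-0.31, 2.02], [-1.57, 1.55], [0.28, 2.44], [-1.29, 4.43], [0.15, 1.84], [-2.92, 2.92]. Speed limits (rad/s): [2.57, 2.57, 3.14, 3.14, 3.14, 3.14, 3.14].

## Interface

Orientations are given as a unit quaternion [w, x, y, z].
In Python, from cell import get_obs, get_image, get_calibration, sign_off, look_for, place_of gives the robot as it stands. The module is installed in compiled form; this text tells all that it offers.
- The arm moves only by the shell command python3 -m handwheel 'ROWS' [OPENING] [FORCE]. ROWS is JSON, a list of rows, each a list of 4 numbers: the shift along the world's x, y, z in mm, then the turn about the world's z in degrees. A call has 1 to 8 rows; each row shifts and turns the commanded pose from where the row before left it; what a row does not reach is not made up. A row lasts 1/12 s, in which the tool goes at most 41.7 mm and 7.16 degrees, less where a joint would pass 70% of its speed; a pose out of reach is approached as far as the arm can. A call with a gripper value outside its range is refused whole. OPENING is the closure, from 0 (fully open) to 1 (shut), set as the call begins (- or left out, the last holds). The fingers move at their own pace and stop on an object; FORCE is the grip in N (left out, the last holds). Time passes only in rows, so rows that do not move let the fingers close. It gives the time, the measured TCP pose, the force and the opening at its end, in the units of the state.
- get_obs(): the state, without advancing time (a new reading comes with each control period).
- get_image(name): name is "scene" or "side" or "wrist"; returns (picture, depth): 420x560x3 uint8, red, green, blue; 420x560 float32, m along the optical axis (not along the pixel's ray), 0 where there is no reading.
- get_calibration(name): a dict with "vertical_fov" (degrees; the focal length in pixels is half the picture's height over the tangent of half this angle, whatever the lens; pixels are square), "cx", "cy" (the principal point, pixels), "R" (3x3) and "t" (3): a world point X has camera coordinates R X + t; the wrist camera has in their place "mount" (4x4, takes a point from camera to tool coordinates, whose origin is the TCP and whose axes are the tool frame's). Camera axes: x right, y down, z forward; pixel columns grow to the right and rows downward; lengths in m; the calibration is good to about 2 mm. A picture is of the moment at which its call begins: read the wrist's pose just before it. get_calibration takes no time and is no camera call.
- sign_off(): hands the job in, once; it reports no verdict.
Trained networks look in the newest picture that a camera, given by its name, has taken for a name from the list of things; names that differ only in an ending like _2 or _b are one class to them, and where a whole thing is asked for, a point or a joint stands for the part that bears it (a point fixed in the world has none). Each returns a list of dicts, best first, with "conf" (0 to 1); they miss things now and then, are a little off and sometimes report something else, mostly with a low value. They report only what shows in the picture. A call takes as long as a camera call.
- look_for(camera, query): "uv" ([column, row] in pixels, amid what is visible of it).
- place_of(camera, query): "uv" ([column, row] in pixels: a listed point, or the origin of a listed thing).
The state is a dict: "time_s": time; "joint_pos": joint angles; "joint_vel": joint speeds; "joint_torque": joint torques, N m; "eef_pos": TCP position; "ee_rot": TCP orientation; "ft_force": force on the tool from outside, world axes, zero at the start; "moment": the same for the moment, N m; "width": opening from 0.0 (shut) to 1.0 (fully open).
Only numpy, scipy, OpenCV 4.12 (cv2) and the standard library are available. Lean on these libraries where they do the work, as an engineer would, in place of code of your own. Each camera call takes 0.05 s, during which the arm holds its last target. There are 200 camera calls.

## Task

Get the grey load tester ready and apply full load: first swing its folding steel brace out from the left side of the case, by the red knob, until it clicks into its end position square to the case, and let go of it. Then turn the black spring-return dial clockwise by its orange finger post, past the first two clicks to the third (three red dots), and keep holding it there against its spring: the program finishes with the hand still holding the dial. Leave the dial at rest until the brace is seated, and do not move any of the loose things around the tester.

Things in the scene. Friction and masses are not known exactly. Their poses are not given: they have to be found in the camera images.
- tester: Grey steel load tester, 110 mm deep (x) x 160 wide (y) x 70 tall, fixed. Origin: centre of its underside, on the table; -x is its front (robot side), +y its left, z up. On its aluminium top: the dial (axis at x = +12, y = +20 mm), two terminals 17 mm tall at the front right, a clear lamp at the back right (x = +24, y = -48 mm, top 138 mm above the table).
- brace (a joint): Folding brace, rad about its vertical hinge: 0 = folded along the case's left side (bar along the tester's +x), growing counter-clockwise seen from above; pi/2 = along the tester's +y. It stays where left (friction 0.5 N at the knob); a click of 2 to 4 N is passed between 1.25 and 1.45; seated is beyond 1.5, where a sprung ball keeps it from coming back; hard stop 1.63.
- brace_hinge (a point): Point on the brace's hinge axis at the height of the bar's top (26.5 mm above the table); at x = -38, y = +100 mm in the tester's frame.
- brace_knob (a point): Centre of the top of the red knob, an upright round post 14 mm in diameter that stands 43 mm above the brace's bar (top 69.5 mm above the table, foot 26.5 mm), 92 mm from the hinge axis at the end of the brace. Its point's x axis points along the bar, away from the hinge.
- dial (a joint): Dial angle, rad, 0 = at rest on the black bar mark, growing clockwise seen from above; a spring drives it back to 0 from anywhere. Clicks: first 0.395 (one dot), second 0.745 (two dots), third 1.095 (three red dots), hard stop 1.17. At the post the spring asks for about 3 N at rest, 7 to 8 N at the third position, and up to 2 N more over each click.
- dial_axis (a point): Point on the dial's vertical axis, 91 mm above the table, at the height of the top of the dial's 14 mm wide pointer bar, on which the post stands.
- dial_post (a point): Centre of the top of the dial's orange finger post, an upright round post 14 mm in diameter that stands 39 mm above the pointer bar (top 130 mm above the table, foot 91 mm), 46 mm from the dial's axis. At dial angle q it lies in direction pi + 0.58 - q about the dial's axis in the tester's frame (counter-clockwise from its +x).
- tape_black: Loose roll of black tape, 57x54x19 mm, lying in front of the tester; origin at the centre of its underside. Not to be moved.
- relay_1: Loose black relay, 30x30x39 mm, standing to the right of the tester; origin at its underside. Not to be moved.
- grease_tin: Loose round grease tin, 69 mm in diameter, 54 mm tall, at the left of the table; origin at its underside. Not to be moved.
- parts_box_h: Loose small white carton, 45x50x30 mm, at the left of the table; origin at its underside. Not to be moved.
- pliers: Loose blue pliers lying at the right, 53x166x13 mm; origin at the underside. Not to be moved.
- tape_measure: Loose yellow tape measure standing at the right, 32x74x58 mm; origin at the underside. Not to be moved.
- wood_block: Loose wooden block at the right, 55x110x32 mm; origin at its underside. Not to be moved.

How it is judged:
On the way, in this order (a step that is already met when the one before it is completed fails the run):
1. the brace is swung out past its click and seated, with the hand off it (value of joint brace above 1.5 rad and contact force between brace and the arm below 0.3 N and contact force between brace and the fingers below 0.3 N), for 0.2 s.
2. the dial is turned to its third position (value of joint dial above 1.02 rad), for 0.3 s.
At the end, for the whole second after the job is handed in: The brace is seated in its end click (angle above 1.5 rad), and the robot's hand is holding the dial still (under 0.1 rad/s) at the third position (angle above 1.02 rad) with a contact force on it of more than 3 N (value of joint brace above 1.5 rad and value of joint dial above 1.02 rad and velocity of joint dial between -0.1 and 0.1 rad/s and (contact force between dial and the fingers above 3 N or contact force between dial and the arm above 3 N)); the arm keeps its last pose, push and grip.
It fails at once if the dial is turned (over 0.3 rad) before the brace is seated (value of joint dial above 0.3 rad and value of joint brace below 1.5 rad).
It fails at once if a loose thing is moved by more than 30 mm (distance of any of tape_black, relay_1, grease_tin, parts_box_h, pliers, tape_measure, wood_block from where it was at the start of the episode above 0.03 m).
It also fails if it takes over 64 s, if anything falls off the work surface, if the arm or the gripper's body presses on something with over 40 N, if the wrist force passes 120 N, or if a joint passes its speed limit or range.

## Working session

There is one attempt and no reset: what is moved stays moved. The work goes in short steps, Python scripts to look and compute and a shell command to move; the robot and the scene stay as the last step left them, time stands still between calls to the robot, and variables do not carry over. Pictures are saved under pics/ and viewed, about 8 in all and at most 12, crops included, and the job is handed in when it is done.

```bash
mkdir -p pics
cat > h.py <<'E'
import numpy as np, cv2
from cell import *
from scipy.spatial.transform import Rotation as Ro
def cam(n):
    c=get_calibration(n); f=210/np.tan(np.radians(c["vertical_fov"]/2))
    if n=="wrist":
        o=get_obs(); q=o["ee_rot"]; T=np.eye(4); T[:3,:3]=Ro.from_quat([q[1],q[2],q[3],q[0]]).as_matrix(); T[:3,3]=o["eef_pos"]
        M=T@np.array(c["mount"]); return f,c["cx"],c["cy"],M[:3,:3],M[:3,3]
    R=np.array(c["R"]); return f,c["cx"],c["cy"],R.T,-R.T@np.array(c["t"])
def ray(C,uv,z):
    f,cx,cy,R,p=C; d=R@np.array([(uv[0]-cx)/f,(uv[1]-cy)/f,1]); return p+d*(z-p[2])/d[2]
def pt(C,uv,dep):
    f,cx,cy,R,p=C; return p+R@np.array([(uv[0]-cx)/f,(uv[1]-cy)/f,1])*dep
def snap(n,fn=None):
    C=cam(n); im,d=get_image(n)
    if fn: cv2.imwrite("pics/"+fn,im[:,:,::-1])
    return C,im,d
E
python3 - <<'E'
from h import *
np.set_printoptions(precision=3,suppress=True)
print(get_obs())
Z={"tester":0,"brace_hinge":.0265,"brace_knob":.0695,"dial_axis":.091,"dial_post":.13,"tape_black":0,"grease_tin":0,"parts_box_h":0,"relay_1":0}
for n in ["scene","side","wrist"]:
    C,im,d=snap(n,n+"1.png"); print(n,C[4])
    for q in Z:
        for r in place_of(n,q)[:1]:
            print(q,round(r["conf"],2),np.round(r["uv"]),ray(C,r["uv"],Z[q]))
a=[cv2.imread(f"pics/{n}1.png") for n in["scene","side"]]
cv2.imwrite("pics/a.png",cv2.resize(np.vstack(a),None,fx=.71,fy=.71))
E
```

```text
{'time_s': 0.0, 'joint_pos': array([-1.324,  0.468, -0.012,  1.604,  0.006,  1.071, -0.056]), 'joint_vel': array([-0.001,  0.   ,  0.001, -0.   , -0.001, -0.   ,  0.002]), 'joint_torque': array([ -0.001, -52.057,  -0.013, -24.375,  -0.057,   0.017,   0.   ]), 'eef_pos': array([0.186, 0.622, 0.214]), 'ee_rot': array([-0.699,  0.7  , -0.102,  0.102]), 'ft_force': array([-0.829, -0.765,  0.526]), 'moment': array([ 0.001,  0.018, -0.018]), 'width': 0.9986239793212015}
scene [-0.292  1.273  0.732]
tester 0.67 [286. 240.] [0.507 0.04  0.   ]
brace_hinge 0.55 [291. 205.] [ 0.626 -0.174  0.026]
brace_knob 0.52 [260. 243.] [0.487 0.215 0.07 ]
dial_axis 0.57 [280. 216.] [0.516 0.061 0.091]
dial_post 0.63 [291. 204.] [0.495 0.033 0.13 ]
tape_black 0.43 [319. 242.] [ 0.409 -0.007  0.   ]
grease_tin 0.97 [167. 280.] [0.646 0.444 0.   ]
parts_box_h 0.95 [179. 297.] [0.558 0.488 0.   ]
relay_1 0.6 [284. 241.] [0.511 0.047 0.   ]
side [-0.022 -0.775  0.963]
tester 0.69 [276. 250.] [0.513 0.054 0.   ]
brace_hinge 0.59 [239. 235.] [0.433 0.144 0.026]
brace_knob 0.43 [252. 206.] [0.51  0.201 0.07 ]
dial_post 0.59 [269. 222.] [0.48  0.048 0.13 ]
tape_black 0.8 [264. 278.] [ 0.423 -0.026  0.   ]
grease_tin 0.8 [253. 169.] [0.664 0.474 0.   ]
parts_box_h 0.47 [224. 176.] [0.55 0.49 0.  ]
relay_1 0.62 [315. 270.] [ 0.567 -0.073  0.   ]
wrist [0.105 0.646 0.385]
parts_box_h 0.64 [267. 411.] [0.547 0.489 0.   ]
```

View pics/scene1.png

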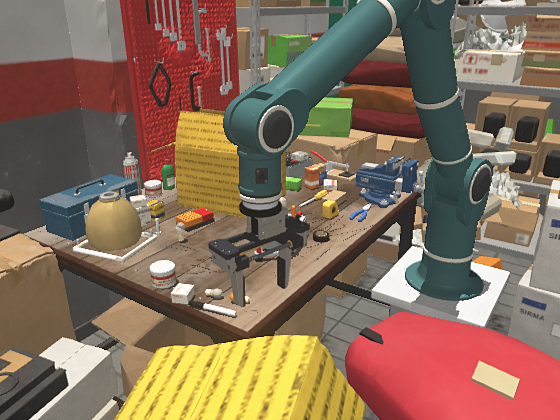

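View pics/side1.png

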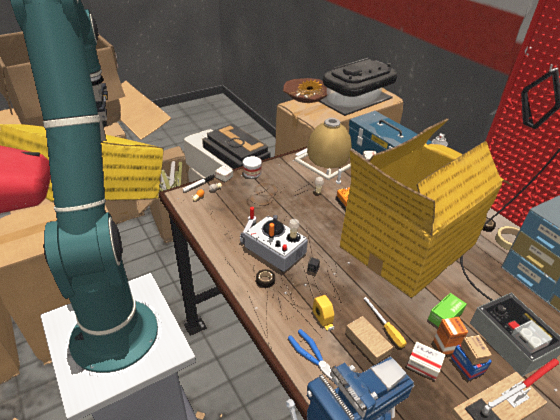

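The side view shows the tester at about (276,240), the red knob at (251,211), the black tape at (264,278), the tin at (253,165) and the carton at (224,172). The scene camera is blocked by the arm, so I'll move the wrist camera over the tester.

```bash
python3 -m handwheel '[[13,-33,12,0],[13,-33,12,0],[13,-33,12,0],[13,-33,12,0],[13,-33,12,0],[13,-33,12,0],[13,-33,12,0],[13,-33,12,0]]' 0.8 30; python3 -m handwheel '[[13,-33,12,0],[13,-33,12,0],[13,-33,12,0],[13,-33,12,0],[13,-33,12,0],[13,-33,12,0],[13,-33,12,0],[0,0,0,0]]'
cat > m.py <<'E'
from h import *
import sys
from scipy.optimize import least_squares
np.set_printoptions(precision=3,suppress=True)
Z={"tester":0,"brace_hinge":.0265,"brace_knob":.0695,"dial_axis":.091,"dial_post":.13,"tape_black":0,"grease_tin":0,"parts_box_h":0,"relay_1":0}
o=get_obs(); print(o["eef_pos"],Ro.from_quat(np.roll(o["ee_rot"],-1)).as_matrix())
for n in sys.argv[2:]:
    C,im,d=snap(n,n+sys.argv[1]+".png"); print(n,C[4])
    for q in Z:
        for r in place_of(n,q)[:1]:
            print(q,round(r["conf"],2),np.round(r["uv"]),ray(C,r["uv"],Z[q]))
E
python3 m.py 2 wrist scene
```

```text
time_s: 2.17
eef_pos: [0.2902, 0.3571, 0.3113]
ee_rot: [0.7, -0.699, 0.102, -0.102]
ft_force: [0.5, -0.7, -0.3]
width: 0.446
time_s: 2.83
eef_pos: [0.3838, 0.122, 0.3974]
ee_rot: [0.7, -0.698, 0.104, -0.107]
ft_force: [0.6, -0.1, 0.8]
width: 0.2
[0.384 0.122 0.397] [[ 0.955  0.005  0.296]
 [-0.296  0.002  0.955]
 [ 0.004 -1.     0.004]]
wrist [0.302 0.146 0.568]
tester 0.59 [267. 229.] [0.504 0.056 0.   ]
brace_hinge 0.69 [296. 191.] [0.439 0.132 0.026]
brace_knob 0.64 [344. 221.] [0.505 0.198 0.07 ]
dial_axis 0.87 [276. 250.] [0.512 0.074 0.091]
dial_post 0.62 [248. 246.] [0.476 0.039 0.13 ]
tape_black 0.79 [212. 206.] [ 0.426 -0.032  0.   ]
grease_tin 0.58 [478. 237.] [0.646 0.455 0.   ]
parts_box_h 0.78 [488. 186.] [0.546 0.485 0.   ]
relay_1 0.52 [217. 272.] [ 0.564 -0.073  0.   ]
scene [-0.292  1.273  0.732]
brace_hinge 0.76 [287. 251.] [0.436 0.146 0.026]
dial_axis 0.5 [280. 219.] [0.509 0.077 0.091]
dial_post 0.69 [290. 205.] [0.493 0.041 0.13 ]
tape_black 0.58 [320. 240.] [ 0.416 -0.026  0.   ]
grease_tin 0.94 [166. 282.] [0.642 0.454 0.   ]
parts_box_h 0.9 [182. 299.] [0.544 0.491 0.   ]
```

View pics/wrist2.png

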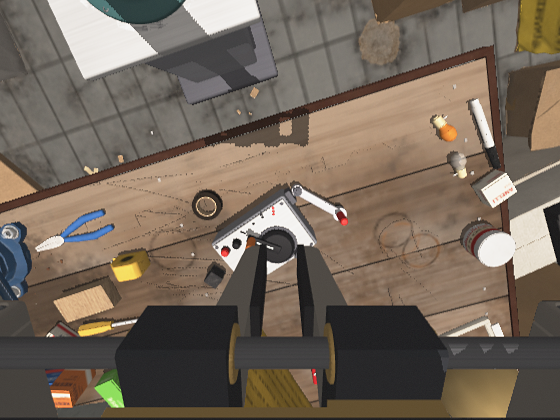

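The top view shows the tester with its dial at (276,250), the hinge at (296,191) and the knob at (344,221). The brace already stands slightly open, by about 25°. I'll take a closer look.

```bash
python3 -m handwheel '[[35,0,-22,0],[35,0,-22,0],[35,0,-22,0],[35,0,-22,0],[35,0,-22,0],[35,0,-22,0],[0,0,0,0]]' 0.5
python3 m.py 3 wrist side; python3 -c "
from cell import *;print(get_obs()['joint_pos'])"
```

```text
time_s: 4.42
eef_pos: [0.5928, 0.1269, 0.2538]
ee_rot: [-0.696, 0.703, -0.105, 0.1]
ft_force: [-0.9, 0.6, -1.4]
width: 0.501
[0.593 0.127 0.254] [[ 0.958 -0.009  0.287]
 [-0.287 -0.008  0.958]
 [-0.006 -1.    -0.011]]
wrist [0.513 0.152 0.425]
tester 0.67 [214. 132.] [0.505 0.055 0.   ]
brace_hinge 0.85 [252.  61.] [0.442 0.132 0.027]
brace_knob 0.67 [326.  98.] [0.508 0.2   0.07 ]
dial_axis 0.78 [213. 137.] [0.511 0.072 0.091]
dial_post 0.97 [158. 116.] [0.48  0.039 0.13 ]
tape_black 0.83 [126.  89.] [ 0.422 -0.036  0.   ]
grease_tin 0.87 [523. 150.] [0.648 0.45  0.   ]
parts_box_h 0.59 [548.  66.] [0.55  0.487 0.   ]
relay_1 0.61 [145. 197.] [ 0.561 -0.071  0.   ]
side [-0.022 -0.775  0.963]
tester 0.79 [277. 252.] [0.51  0.046 0.   ]
brace_hinge 0.63 [244. 235.] [0.447 0.137 0.026]
brace_knob 0.7 [250. 208.] [0.501 0.198 0.07 ]
dial_axis 0.76 [275. 226.] [0.51  0.062 0.091]
dial_post 0.75 [270. 225.] [0.476 0.037 0.13 ]
tape_black 0.57 [267. 278.] [ 0.429 -0.031  0.   ]
grease_tin 0.92 [254. 174.] [ 0.655  0.446 -0.   ]
parts_box_h 0.63 [226. 178.] [0.547 0.47  0.   ]
relay_1 0.61 [315. 270.] [ 0.569 -0.073  0.   ]
[-0.6510668   0.36318272  0.49672847  1.69461526 -0.18810666  1.13152072
  1.17964042]
```

View pics/wrist3.png

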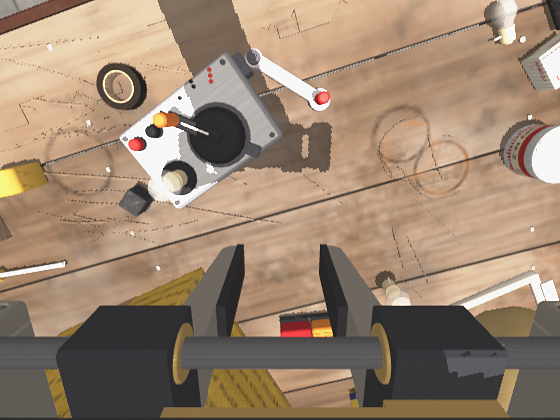

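The close view shows the hinge at (254,57), the knob at (321,98) and the orange post at (160,119). The knob is at about (0.505, 0.199) m, 92 mm from the hinge as it should be, in world direction 45°. I'll bring the jaws over the knob and turn them to lie along its path.

```bash
python3 -m handwheel '[[-5,4,0,-7],[-5,4,0,-7],[-5,4,0,-7],[-5,4,0,-7],[-5,4,0,-7],[-5,4,0,-7],[-5,4,0,-7],[-5,4,0,-7]]' >/dev/null; python3 -m handwheel '[[-5,4,0,-7],[-5,4,0,-7],[-5,4,0,-7],[-5,4,0,-7],[-5,4,0,-7],[-5,4,0,-7],[-5,4,0,-7],[-5,4,0,-7]]'>/dev/null;  python3 -m handwheel '[[-5,4,0,-7],[0,0,-35,0],[0,0,-35,0],[0,0,-35,0],[0,0,0,0]]'; python3 m.py 4 wrist
python3 - <<'E'
from h import *
# tester corners in wrist3 (camera pose as printed then)
E
python3 -c "
from cell import *;print(get_obs()['joint_pos'])"
```

```text
time_s: 7.17
eef_pos: [0.5015, 0.1948, 0.1522]
ee_rot: [-0.264, 0.271, -0.654, 0.655]
ft_force: [-0.5, 0.1, -0.7]
width: 0.497
[0.502 0.195 0.152] [[-0.714 -0.009  0.7  ]
 [-0.7   -0.006 -0.714]
 [ 0.011 -1.    -0.002]]
wrist [0.563 0.254 0.322]
tester 0.7 [370. 274.] [0.505 0.052 0.   ]
brace_hinge 0.62 [284. 276.] [0.443 0.133 0.027]
brace_knob 0.56 [283. 208.] [0.507 0.198 0.07 ]
dial_axis 0.97 [386. 305.] [0.512 0.076 0.091]
dial_post 0.19 [284. 211.] [0.519 0.209 0.13 ]
relay_1 0.75 [472. 305.] [ 0.565 -0.07   0.   ]
[-1.0780944   0.44392468  0.82459904  1.95903766 -0.41159313  0.91121407
 -0.83943901]
```

View pics/wrist4.png

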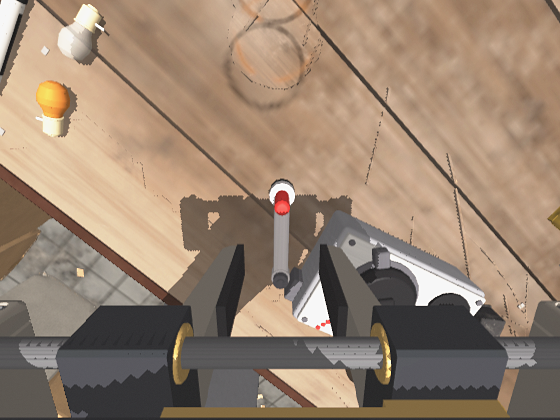

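The knob is at (283,208), centred between the jaws with the bar in line. Next I'll descend and grip it.

```bash
python3 -m handwheel '[[4,3,-10,0],[0,0,-35,0],[0,0,-35,0],[0,0,-35,0],[0,0,0,0],[0,0,0,0]]'; python3 -m handwheel '[[0,0,0,0],[0,0,0,0],[0,0,0,0],[0,0,0,0]]' 1 15; python3 -m handwheel '[[-8,7.5,0,7],[-9,6.5,0,7],[-10,5,0,7],[-10.5,4,0,7],[0,0,0,0]]'
```

```text
time_s: 8.17
eef_pos: [0.5089, 0.198, 0.0413]
ee_rot: [-0.266, 0.268, -0.654, 0.655]
ft_force: [0.5, -0.8, 0.1]
width: 0.5
time_s: 8.5
eef_pos: [0.5107, 0.1995, 0.0441]
ee_rot: [0.268, -0.266, 0.655, -0.654]
ft_force: [-0.1, 0.5, 0.1]
width: 0.228
time_s: 8.92
eef_pos: [0.4721, 0.2251, 0.044]
ee_rot: [0.421, -0.418, 0.57, -0.568]
ft_force: [2.5, 4.7, -1.3]
width: 0.143
```

```bash
python3 -m handwheel '[[-11,2.5,0,7],[-11,1,0,7],[-11,0,0,7],[-11,-1.5,0,7],[-11,-3,0,7],[0,0,0,0]]'; python3 m.py 5 side wrist
```

```text
time_s: 9.42
eef_pos: [0.4148, 0.2272, 0.044]
ee_rot: [0.573, -0.57, 0.418, -0.414]
ft_force: [-7.7, 15.8, 3.1]
width: 0.145
[0.415 0.227 0.044] [[ 0.306 -0.002  0.952]
 [-0.952  0.008  0.306]
 [-0.008 -1.     0.001]]
side [-0.022 -0.775  0.963]
tester 0.71 [277. 254.] [0.507 0.038 0.   ]
brace_hinge 0.74 [243. 235.] [0.443 0.139 0.026]
brace_knob 0.58 [222. 214.] [0.412 0.214 0.07 ]
dial_axis 0.53 [273. 225.] [0.509 0.069 0.091]
dial_post 0.56 [269. 225.] [0.475 0.04  0.13 ]
tape_black 0.73 [263. 276.] [ 0.424 -0.02   0.   ]
grease_tin 0.67 [255. 170.] [0.669 0.467 0.   ]
relay_1 0.45 [314. 272.] [ 0.56  -0.081  0.   ]
wrist [0.39  0.306 0.215]
brace_hinge 0.96 [273. 363.] [0.438 0.134 0.026]
brace_knob 0.83 [284. 284.] [0.418 0.224 0.07 ]
grease_tin 0.39 [282. 283.] [0.429 0.186 0.   ]
```

View pics/wrist5.png

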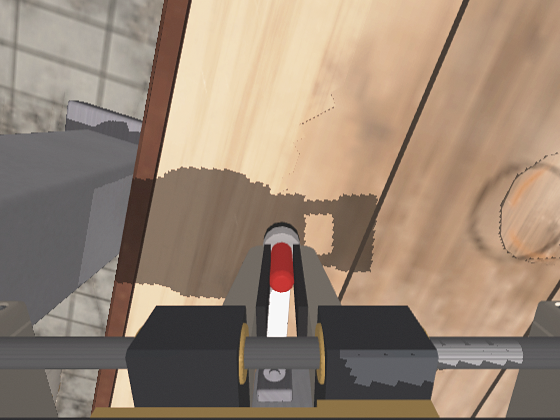

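The knob is held at (283,270) and the brace is nearly across. I'll push on toward its stop, easing the radial pull.

```bash
python3 -m handwheel '[[-4,2,0,2],[0,0,0,0],[0,0,0,0]]'; python3 -m handwheel '[[-4,-1,0,2],[0,0,0,0],[0,0,0,0]]';python3 -m handwheel '[[-4,-1,0,0],[0,0,0,0],[0,0,0,0]]'
```

```text
time_s: 10.67
eef_pos: [0.4129, 0.2268, 0.0439]
ee_rot: [0.579, -0.576, 0.409, -0.408]
ft_force: [-4.1, 9.2, 5.0]
width: 0.144
time_s: 10.92
eef_pos: [0.4093, 0.2256, 0.044]
ee_rot: [0.586, -0.583, 0.399, -0.398]
ft_force: [-3.1, 8.8, 3.5]
width: 0.144
time_s: 11.17
eef_pos: [0.4056, 0.2243, 0.044]
ee_rot: [0.586, -0.583, 0.399, -0.398]
ft_force: [-2.9, 8.9, 3.0]
width: 0.141
```

```bash
python3 -m handwheel '[[-4,-1.5,0,2],[0,0,0,0],[0,0,0,0]]'; python3 -m handwheel '[[-4,-1.5,0,2],[0,0,0,0],[0,0,0,0]]'
```

```text
time_s: 11.42
eef_pos: [0.4043, 0.2237, 0.0441]
ee_rot: [0.594, -0.588, 0.388, -0.389]
ft_force: [3.6, 10.9, -5.2]
width: 0.144
time_s: 11.67
eef_pos: [0.4042, 0.2233, 0.0445]
ee_rot: [0.603, -0.592, 0.375, -0.381]
ft_force: [11.8, 13.7, -14.4]
width: 0.146
```

The brace is at its hard stop: the force is rising and the position no longer changes. I'll ease off, open and lift.

```bash
python3 -m handwheel '[[6,3,0,0],[0,0,0,0]]'; python3 -m handwheel '[[0,0,0,0],[0,0,0,0],[0,0,0,0],[0,0,0,0]]' 0.5; python3 -m handwheel '[[0,0,35,0],[0,0,35,0],[0,0,40,0],[0,0,40,0],[0,0,0,0],[0,0,0,0]]'
python3 m.py 6 wrist side; python3 -c "
from cell import *;print(get_obs()['joint_pos'])"
```

```text
time_s: 11.83
eef_pos: [0.4054, 0.2239, 0.0441]
ee_rot: [0.599, -0.596, 0.378, -0.378]
ft_force: [-2.2, 5.7, 7.5]
width: 0.148
time_s: 12.17
eef_pos: [0.4032, 0.2203, 0.0426]
ee_rot: [-0.597, 0.598, -0.378, 0.378]
ft_force: [0.3, -0.6, -0.7]
width: 0.412
time_s: 12.67
eef_pos: [0.4044, 0.2215, 0.1947]
ee_rot: [0.599, -0.596, 0.378, -0.378]
ft_force: [-0.0, -0.2, 0.2]
width: 0.501
[0.404 0.221 0.195] [[ 0.428  0.003  0.904]
 [-0.904  0.004  0.428]
 [-0.002 -1.     0.005]]
wrist [0.368 0.296 0.365]
tester 0.96 [295. 322.] [0.505 0.054 0.   ]
brace_hinge 0.69 [275. 268.] [0.439 0.131 0.027]
brace_knob 0.56 [283. 204.] [0.407 0.221 0.07 ]
dial_axis 0.72 [313. 365.] [0.514 0.072 0.091]
dial_post 0.56 [271. 404.] [0.477 0.043 0.13 ]
parts_box_h 0.59 [513.  27.] [0.553 0.483 0.   ]
side [-0.022 -0.775  0.963]
tester 0.73 [277. 252.] [0.509 0.045 0.   ]
brace_hinge 0.73 [241. 237.] [0.434 0.133 0.027]
brace_knob 0.69 [222. 214.] [0.411 0.217 0.07 ]
dial_axis 0.81 [274. 226.] [0.509 0.066 0.091]
dial_post 0.79 [272. 222.] [0.489 0.044 0.13 ]
tape_black 0.59 [262. 278.] [ 0.418 -0.024  0.   ]
grease_tin 0.64 [247. 236.] [0.465 0.156 0.   ]
parts_box_h 0.66 [224. 176.] [0.548 0.489 0.   ]
relay_1 0.72 [314. 268.] [ 0.568 -0.068 -0.   ]
[-1.00837062  0.17269035  0.48559449  2.09920314 -0.10328347  0.89177108
 -0.02071981]
```

View pics/wrist6.png

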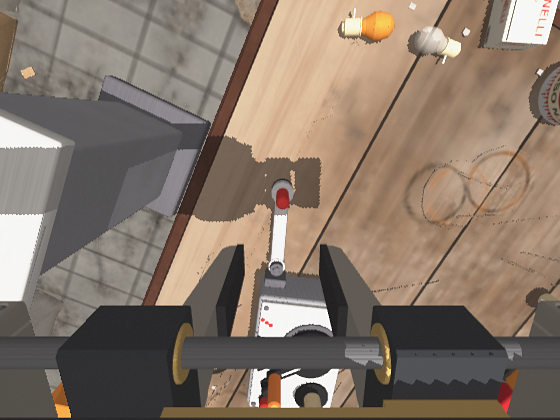

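The brace now points along 109.6° from the hinge, square to the case; the knob is at (283,197) and the hand is off it. Next I'll go to the dial post.

```bash
python3 -m handwheel '[[8,-20,0,-7],[8,-20,0,-7],[8,-20,0,-7],[8,-20,0,-7],[8,-20,0,-7],[9,-20,0,-7],[9,-20,0,-7],[9,-21,0,-7]]' 0.4 >/dev/null; python3 -m handwheel '[[9,-21,0,-7],[0,0,0,0],[0,0,0,0]]'; python3 m.py 7 wrist; python3 -c "
from cell import *;print(get_obs()['joint_pos'])"
```

```text
time_s: 14.58
eef_pos: [0.4795, 0.038, 0.1926]
ee_rot: [-0.312, 0.312, -0.635, 0.635]
ft_force: [-0.1, 0.5, -0.1]
width: 0.6
[0.479 0.038 0.193] [[-0.611  0.     0.791]
 [-0.791 -0.    -0.611]
 [ 0.    -1.     0.   ]]
wrist [0.531 0.104 0.363]
tester 0.95 [294. 163.] [0.51  0.051 0.   ]
brace_hinge 0.89 [198. 145.] [0.441 0.134 0.027]
brace_knob 0.76 [93. 96.] [0.407 0.22  0.07 ]
dial_axis 0.79 [282. 157.] [0.51  0.076 0.091]
dial_post 0.69 [280. 217.] [0.482 0.042 0.13 ]
tape_black 0.62 [295. 165.] [0.509 0.049 0.   ]
relay_1 0.87 [391. 218.] [ 0.564 -0.077  0.   ]
[-0.81533301  0.24232759  0.77168194  2.06636049 -0.21358049  0.91100426
 -0.58191478]
```

View pics/wrist7.png

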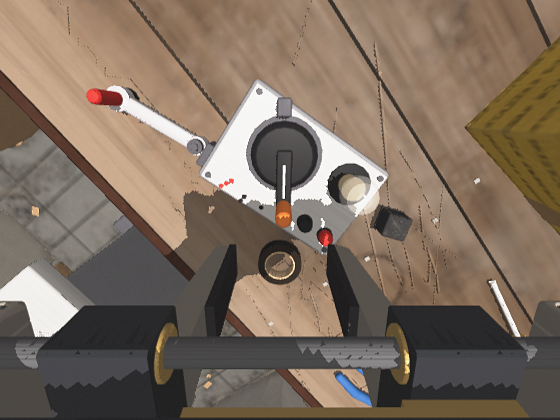

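The view shows the post at (284,213) between the open jaws, the lamp at (352,186) clear to the right, and the brace square to the case. I'll narrow the jaws and descend.

```bash
python3 -m handwheel '[[2,2,0,0],[0,0,0,0],[0,0,-31,0],[0,0,-31,0],[0,0,-31,0],[0,0,0,0],[0,0,0,0]]' 0.6; python3 -m handwheel '[[0,0,0,0],[0,0,0,0],[0,0,0,0],[0,0,0,0],[0,0,0,0]]' 1 40;  python3 -m handwheel '[[-4,4,0,-7],[-3.5,4.5,0,-7],[-3,4.5,0,-7],[-2.5,5,0,-7],[0,0,0,0],[0,0,0,0]]'
```

```text
time_s: 15.67
eef_pos: [0.4805, 0.0403, 0.0989]
ee_rot: [-0.311, 0.313, -0.635, 0.635]
ft_force: [0.1, -0.1, -0.2]
width: 0.398
time_s: 16.08
eef_pos: [0.4831, 0.0406, 0.101]
ee_rot: [-0.313, 0.311, -0.634, 0.635]
ft_force: [2.0, -2.5, 4.7]
width: 0.14
time_s: 16.58
eef_pos: [0.4701, 0.0579, 0.101]
ee_rot: [-0.15, 0.148, -0.691, 0.692]
ft_force: [0.6, -4.5, 7.7]
width: 0.139
```

```bash
python3 -m handwheel '[[-2,5.5,0,-7],[-1,5.5,0,-7],[-0.5,5.5,0,-7],[0,5.5,0,-7],[1,5.5,0,-7],[0,0,0,0],[0,0,0,0]]'
```

```text
time_s: 17.17
eef_pos: [0.4675, 0.0844, 0.1009]
ee_rot: [0.064, -0.067, -0.703, 0.705]
ft_force: [0.8, -6.0, 9.4]
width: 0.142
```

```bash
python3 -m handwheel '[[1,3,0,-2],[0,0,0,0],[0,0,0,0]]';python3 -m handwheel '[[1,3,0,0],[0,0,0,0],[0,0,0,0]]'; python3 m.py 8 side scene
```

```text
time_s: 17.42
eef_pos: [0.4681, 0.0867, 0.1009]
ee_rot: [0.077, -0.079, -0.702, 0.704]
ft_force: [-1.0, -8.4, 10.5]
width: 0.144
time_s: 17.67
eef_pos: [0.4683, 0.0877, 0.1008]
ee_rot: [0.078, -0.079, -0.701, 0.704]
ft_force: [-3.3, -12.6, 14.5]
width: 0.143
[0.468 0.088 0.101] [[-0.975  0.001 -0.221]
 [ 0.221 -0.005 -0.975]
 [-0.002 -1.     0.004]]
side [-0.022 -0.775  0.963]
tester 0.76 [276. 252.] [0.507 0.049 0.   ]
brace_hinge 0.47 [243. 237.] [0.438 0.132 0.026]
brace_knob 0.47 [221. 211.] [0.415 0.228 0.07 ]
dial_axis 0.6 [265. 279.] [ 0.381 -0.1    0.091]
dial_post 0.74 [258. 216.] [0.468 0.088 0.13 ]
tape_black 0.8 [263. 279.] [ 0.418 -0.028  0.   ]
grease_tin 0.29 [276. 254.] [0.505 0.04  0.   ]
parts_box_h 0.57 [223. 177.] [0.545 0.484 0.   ]
relay_1 0.45 [316. 271.] [ 0.567 -0.079  0.   ]
scene [-0.292  1.273  0.732]
tester 0.62 [286. 244.] [0.495 0.062 0.   ]
brace_hinge 0.6 [289. 248.] [0.442 0.125 0.026]
brace_knob 0.55 [282. 252.] [0.398 0.23  0.07 ]
dial_axis 0.74 [280. 218.] [0.512 0.067 0.091]
dial_post 0.6 [287. 213.] [0.466 0.103 0.13 ]
tape_black 0.58 [164. 285.] [0.635 0.466 0.   ]
parts_box_h 0.67 [181. 298.] [0.549 0.49  0.   ]
relay_1 0.68 [330. 214.] [ 0.492 -0.237  0.   ]
```

```bash
python3 -m handwheel '[[0,0,0,0],[0,0,0,0],[0,0,0,0],[0,0,0,0],[0,0,0,0],[0,0,0,0]]'; python3 -c "
from h import *
snap('wrist','w9.png')"
```

```text
time_s: 19.17
eef_pos: [0.4683, 0.0876, 0.1008]
ee_rot: [0.078, -0.079, -0.701, 0.704]
ft_force: [-4.3, -13.6, 13.4]
width: 0.141
```

View pics/w9.png

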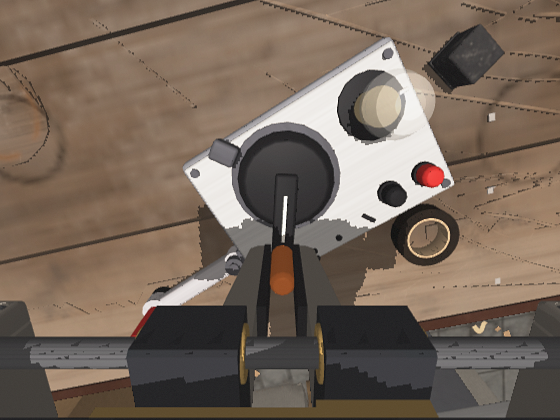

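The post is gripped at (284,270). The pointer is past the rest bar mark and the visible dots, the brace is square to the case, and the tape and relay stand where they were. I'm handing in.

```bash
python3 -c "
from cell import *
print(sign_off()); o=get_obs(); print(o['eef_pos'],o['ft_force'],o['time_s'])"
```

```text
the job is handed in; nothing more can be done
None
the job is handed in; nothing more can be done
```

I swung the brace out by its red knob to its hard stop, released it and lifted the hand clear. I then turned the dial clockwise by its orange post, past the third click, and handed in at about 19 s with the hand still holding it. `sign_off` gives no verdict, so success isn't confirmed.

- **Brace:** after release it pointed about 110° in the world, square to the case (the tester is turned about 18°). It still looked square in the last picture.
- **Dial:** the gripper had turned about 67° (1.17 rad), which is the hard stop, just beyond the third position. It held steady for the last 1.5 s with about 14 N sideways on the wrist. The fingers hid the three red dots in the last picture, so the third position rests on the gripper pose and the force rise at the stop.
- **Loose things:** the tape and relay showed no change in the last picture, and the carton showed none in the network readings. The tin was not found reliably in the last readings. I did not check the pliers, tape measure or wood block again, but the hand did not go near them.
- **Disagreements:** a few low-confidence network readings were wrong, such as tape or relay in the scene camera and the dial axis in the side camera. I did not use them. The wrist also read about 13 N upward while holding, which I did not explain; it is well below the limits.

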